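# Empty the battery-pack tray into the trade-in bin

### The arm

A 6-joint arm with a two-finger parallel gripper is mounted at the origin on the work surface. World frame = base frame: x ahead of the robot, y to its left, z up, the work surface at z = 0. Lengths are in m, angles in rad, forces in N, time in s.
With the tool pointing down it reaches from about 0.3 to 0.875 m from the base axis. Payload 6.4 kg.
Tool frame: the origin (TCP) lies midway between the tips of the shut fingers; the grasp point (between the pads) lies 19 mm behind it; z points along the fingers, y is the line along which they close (so a half turn about z gives the same grasp; the last joint's range is limited). The gripper opens to 85 mm and grips with 20 to 120 N. Pads are 22 mm wide; open, the fingers measure 114 mm over their backs; the gripper's body (76 mm by 85 mm) begins 54 mm behind the grasp point. The pads swing forward as they close: fully open they stand 13 mm farther back than shut.
Start: joints at [-0.206, 0.181, 1.607, -0, 1.354, -0.206], TCP at [0.575, 0, 0.2] pointing down, gripper open.
Joint ranges: [-2.99, 2.99], [-0.89, 2.07], [0.3, 2.58], [-1.14, 4.28], [0, 2.63], [-3.12, 3.12]. Speed limits (rad/s): [2.57, 2.57, 3.01, 3.14, 3.14, 3.14].

### API

Orientations are given as a unit quaternion [w, x, y, z].
In Python, from bench import get_obs, camera, hand_in gives the robot as it stands.
- The arm moves only by the tool carry_out, never from a script. Its argument "plan" is a list that holds one entry, the list of rows, each a list of 7 numbers: the shift along the world's x, y, z in m, then the turn, a rotation vector about the world's x, y, z in rad, then the opening, from 0 (shut) to 1 (fully open). In form: [[[x, y, z, rx, ry, rz, hand], ...]]. A call has exactly 5 rows; each row is the pose to reach, as a shift and turn from the pose commanded when the call began; what a row does not reach only later rows make up. A row lasts 1/12 s, in which the tool goes at most 41.7 mm and 7.16 degrees, less where a joint would pass 70% of its speed; a pose out of reach is approached as far as the arm can. A call with a gripper value outside its range is refused whole. The fingers move at their own pace and stop on an object; the grip force is fixed at half the most. Time passes only in rows, so rows that repeat a pose let the fingers close, or fill a call up. It gives the time, the measured TCP pose, the force, the opening and the grip force at its end, in the units of the state.
- get_obs(): the state, without advancing time (a new reading comes with each control period).
- camera(name): name is "scene" or "side" or "wrist"; returns a dict with "pixels" (480x640x3 uint8, red, green, blue), "z_map" (480x640 float32, m along the optical axis (not along the pixel's ray), 0 where there is no reading), "camera_matrix" (3x3 intrinsics, pixels), "k1" (the pictures are not rectified: a ray, as slopes to the right and down, at radius r is drawn at 1 + k1 r^2 times it, then the intrinsics apply), "cam_to_world" (4x4, takes a point from camera to world coordinates). Camera axes: x right, y up, looking along -z (the intrinsics and any distortion apply to the point x, -y, -z); pixel columns grow to the right and rows downward; lengths in m; the calibration is good to about 2 mm. A picture is of the moment at which its call begins.
- hand_in(): hands the job in; it is judged then, once.
The state is a dict: "time_s": time; "q": joint angles; "dq": joint speeds; "joint_efforts": joint torques, N m; "eef_pos": TCP position; "eef_rot": TCP orientation; "wrist_force": force on the tool from outside, world axes, zero at the start; "torque": the same for the moment, N m; "opening": opening from 0.0 (shut) to 1.0 (fully open); "grasp_force": force on a finger pad.
Only numpy, scipy, OpenCV 4.12 (cv2) and the standard library are available. Lean on these libraries where they do the work, as an engineer would, in place of code of your own. Each camera call takes 0.05 s, during which the arm holds its last target. There are 200 camera calls.

### The job

The black keypad spare lies across the mouth of the grey bin: move it out of the way and lay it flat, lengthwise in the middle of the green felt mat. Then pick up the tan tray by its handle, keeping the three battery packs on it, and tip it low over the bin so that all three slide in; the gripper must not touch the packs. Finally set the empty tray down squarely on the middle of its black rubber mat, as it stood before, leaving the bin and the rest of the counter where they are.

Things in the scene. Friction and masses are not known exactly. Their poses are not given: they have to be found in the camera images.
- tray: tan plastic sorting tray: floor 130 x 130 mm, 4 mm thick; 4 mm walls at its back (-x, 30 mm high overall) and both sides (26 mm high overall); its front (+x) is open. Behind the back wall a black handle rises. Origin at the centre of the floor's underside, x towards the open lip, z up. 220 g plus the packs; smooth, packs begin to slide at about 15 to 25 degrees
- tray_grip (a point): grip point in the middle of the tray's handle, at (-92, 0, 66) mm in the tray frame. The handle is a flat bar 18 mm thick (tray x) and 50 mm wide (tray y); it leans back by 20 degrees (its top away from the lip) and ends 25 mm beyond this point, measured along the bar; the back wall's top lies about 38 mm below this point along the bar. Axes as the tray's
- tray_lip (a point): middle of the tray's open front edge, on top of the floor, at (65, 0, 4) mm in the tray frame
- mat: black rubber mat on the counter, 180 (x) x 160 (y) x 3 mm, fixed; the tray stands on it at the start with its floor about central and its x axis about along the mat's x. Origin at the centre of its underside
- felt: green felt mat on the counter, 250 (x) x 130 (y) x 3 mm, fixed. Origin at the centre of its underside
- bin: grey open-topped square bin, 176 x 176 mm, 65 mm high, walls and floor 4 mm thick, 0.95 kg, loose. Origin at the centre of its underside
- keypad: black rubber keypad spare on a stiff backing, 200 (x) x 62 (y) x 14 mm, 150 g. Origin at the centre of its underside, z up through the keys. Starts bridging the bin's mouth, on the rim, about along the bin's x axis
- pack_orange: orange plastic-wrapped battery pack with one black end, block 64 x 30 x 22 mm, 70 g; origin at the centre of its underside, x along its length. Starts flat on the tray
- pack_blue: blue plastic-wrapped battery pack with one black end, block 64 x 30 x 22 mm, 70 g; origin at the centre of its underside, x along its length. Starts flat on the tray
- pack_white: white plastic-wrapped battery pack with one black end, block 64 x 30 x 22 mm, 70 g; origin at the centre of its underside, x along its length. Starts flat on the tray
- cube: bystander: smoked acrylic display cube, 84 x 84 x 85 mm high; origin under its centre
- cup: bystander: blue ceramic pen cup, 76 mm wide, 100 mm high; origin under its centre
- tester: bystander: round chrome coin-cell tester, 66 mm across, 40 mm high; origin under its centre
- stapler: bystander: red stapler, 100 (x) x 32 (y) x 38 mm high; origin under its centre
Things that resemble listed ones, but are neither listed nor needed, are in the scene too. Of the things like the keypad, leave any that is red; of the rest the larger one is meant.

How it is judged:
On the way, in this order (a step that is already met when the one before it is completed fails the run):
1. the keypad lies flat and lengthwise on the middle of the green felt mat, let go (horizontal distance between keypad and felt below 0.04 m and angle between the x axis of keypad and the x axis of felt, either way round below 0.25 rad and angle between keypad's own z axis and vertical below 0.1 rad and height (world z) of keypad below 0.012 m and contact force between the fingers and keypad below 0.2 N and linear speed of keypad below 0.03 m/s), for 0.2 s.
2. the tray is lifted with all three packs on it (height (world z) of tray above 0.05 m and x of pack_orange in the frame of tray between -0.08 and 0.075 m and y of pack_orange in the frame of tray between -0.065 and 0.065 m and z of pack_orange in the frame of tray between 0 and 0.03 m and x of pack_blue in the frame of tray between -0.08 and 0.075 m and y of pack_blue in the frame of tray between -0.065 and 0.065 m and z of pack_blue in the frame of tray between 0 and 0.03 m and x of pack_white in the frame of tray between -0.08 and 0.075 m and y of pack_white in the frame of tray between -0.065 and 0.065 m and z of pack_white in the frame of tray between 0 and 0.03 m), for 0.2 s.
3. the tray is tipped, its lip over the bin, and all three packs are in the bin (angle between tray's own z axis and vertical above 0.3 rad and horizontal distance between tray_lip and bin below 0.13 m and x of pack_orange in the frame of bin between -0.087 and 0.087 m and y of pack_orange in the frame of bin between -0.087 and 0.087 m and z of each of pack_orange, pack_blue, pack_white in the frame of bin below 0.06 m and x of pack_blue in the frame of bin between -0.087 and 0.087 m and y of pack_blue in the frame of bin between -0.087 and 0.087 m and x of pack_white in the frame of bin between -0.087 and 0.087 m and y of pack_white in the frame of bin between -0.087 and 0.087 m), for 0.1 s.
At the end, for the whole second after the job is handed in: all three packs at rest inside the upright bin; keypad flat on the green felt, centre within 40 mm of its centre, 0.25 rad of its length; tray flat on its black mat, floor centre within 40 mm of the mat centre, square within 0.3 rad (either way round) (x of pack_orange in the frame of bin between -0.087 and 0.087 m and y of pack_orange in the frame of bin between -0.087 and 0.087 m and z of each of pack_orange, pack_blue, pack_white in the frame of bin below 0.06 m and linear speed of each of pack_orange, pack_blue, pack_white, tray below 0.03 m/s and x of pack_blue in the frame of bin between -0.087 and 0.087 m and y of pack_blue in the frame of bin between -0.087 and 0.087 m and x of pack_white in the frame of bin between -0.087 and 0.087 m and y of pack_white in the frame of bin between -0.087 and 0.087 m and horizontal distance between keypad and felt below 0.04 m and angle between the x axis of keypad and the x axis of felt, either way round below 0.25 rad and angle between keypad's own z axis and vertical below 0.1 rad and height (world z) of each of keypad, tray below 0.012 m and horizontal distance between tray and mat below 0.04 m and angle between the x axis of tray and the x axis of mat, either way round below 0.3 rad and angle between tray's own z axis and vertical below 0.06 rad and angle between bin's own z axis and vertical below 0.05 rad); the robot touches nothing.
It fails at once if the gripper touches a battery pack (contact force between the fingers and pack_orange above 1 N or contact force between the fingers and pack_blue above 1 N or contact force between the fingers and pack_white above 1 N).
It fails at once if a pack is flung or dropped from high above (over 1.9 m/s) (linear speed of any of pack_orange, pack_blue, pack_white above 1.9 m/s).
It fails at once if the bin is pushed more than 40 mm (distance of bin from where it was at the start of the episode above 0.04 m).
It fails at once if the cube, cup, tester or stapler is pushed more than 30 mm (distance of any of cube, cup, tester, stapler from where it was at the start of the episode above 0.03 m).
It also fails if it takes over 70 s, if anything falls off the work surface, if the arm or the gripper's body presses on something with over 40 N, if the wrist force passes 120 N, or if a joint passes its speed limit or range.

## Working session

There is one attempt and no reset: what is moved stays moved. The work goes in short steps, Python scripts to look and compute and a tool call to move; the robot and the scene stay as the last step left them, time stands still between calls to the robot, and variables do not carry over. Pictures are saved under pics/ and viewed, at most 10 in all, crops included, and the job is handed in when it is done.

Besides the shell and the picture viewer there is one more tool, called after "Call:" as name([rows], argument=value, ...), one row to a line, values as JSON. carry_out: Moves the arm, as the interface text tells. Its arguments: {"type":"object","properties":{"plan":{"type":"array","items":{"type":"array","items":{"type":"array","items":{"type":"number"}}}}},"required":["plan"]}

```bash
mkdir -p pics; cat > h.py <<'E'
import numpy as np, cv2, pickle
from bench import get_obs, camera
def grab(n, tag):
    c=camera(n); pickle.dump(c,open(f'pics/{tag}.pkl','wb')); cv2.imwrite(f'pics/{tag}.png',c['pixels'][:,:,::-1]); return c
def load(tag): return pickle.load(open(f'pics/{tag}.pkl','rb'))
def rays(c,uv):
    K=np.array(c['camera_matrix']); uv=np.atleast_2d(np.array(uv,float))
    d=np.array([c['k1'],0,0,0,0],float)
    p=cv2.undistortPoints(uv[:,None],K,d)[:,0]
    T=np.array(c['cam_to_world']); D=np.c_[p[:,0],-p[:,1],-np.ones(len(p))]@T[:3,:3].T
    return T[:3,3],D
def plane(c,uv,z):
    o,D=rays(c,uv); return o+D*((z-o[2])/D[:,2])[:,None]
def depth(c,uv):
    o,D=rays(c,uv); uv=np.atleast_2d(uv).astype(int); return o+D*c['z_map'][uv[:,1],uv[:,0]][:,None]
def cloud(c):
    v,u=np.mgrid[:480,:640]; P=depth(c,np.c_[u.ravel(),v.ravel()]).reshape(480,640,3); P[c['z_map']<=0]=np.nan; return P
def tri(c1,p1,c2,p2):
    o1,d1=rays(c1,p1);o2,d2=rays(c2,p2);A=np.c_[d1[0],-d2[0]];s=np.linalg.lstsq(A,o2-o1,rcond=None)[0]
    a=o1+s[0]*d1[0];b=o2+s[1]*d2[0];return (a+b)/2,np.linalg.norm(a-b)
E
python3 - <<'E'
from h import *
for n in('scene','side','wrist'):
    c=grab(n,n+'0'); print(n,np.round(c['cam_to_world'],3).tolist(),c['k1'],np.round(c['camera_matrix'],1).tolist(), (c['z_map']>0).mean())
print(get_obs())
E
```

```text
scene [[-0.106, -0.77, 0.629, 1.155], [0.994, -0.085, 0.064, 0.142], [0.004, 0.632, 0.775, 0.892], [0.0, 0.0, 0.0, 1.0]] -0.11053797510626079 [[467.1, 0.0, 318.2], [0.0, 467.1, 237.5], [0.0, 0.0, 1.0]] 0.9958235677083334
side [[0.92, 0.19, -0.342, 0.141], [-0.391, 0.476, -0.788, -0.799], [0.013, 0.859, 0.512, 0.658], [0.0, 0.0, 0.0, 1.0]] -0.11204155717255244 [[459.5, 0.0, 313.8], [0.0, 459.5, 240.1], [0.0, 0.0, 1.0]] 0.99595703125
wrist [[1.0, -0.0, 0.002, 0.574], [-0.0, 0.947, 0.321, 0.084], [-0.001, -0.321, 0.947, 0.372], [0.0, 0.0, 0.0, 1.0]] -0.06507711616371256 [[367.4, 0.0, 321.6], [0.0, 367.4, 235.3], [0.0, 0.0, 1.0]] 0.9960481770833334
{'time_s': 0.15, 'q': array([-2.06297015e-01,  1.81390253e-01,  1.60774925e+00, -2.21401096e-05,
        1.35381097e+00, -2.06289813e-01]), 'dq': array([-0.00085403, -0.00291799, -0.00335624, -0.00156496, -0.0012399 ,
       -0.00085703]), 'joint_efforts': array([ 1.94259010e-03, -4.45260644e+01, -3.51692533e+01, -1.26067753e-04,
        5.82284134e-03,  2.14055274e-05]), 'eef_pos': array([5.74543092e-01, 1.07102995e-04, 1.99194017e-01]), 'eef_rot': array([-5.62300523e-04,  7.07107474e-01,  7.07105762e-01, -3.80597028e-04]), 'wrist_force': array([-1.03422871,  0.02932515, -0.36871666]), 'torque': array([-0.06843034, -0.031891  , -0.04698869]), 'grasp_force': 0.0, 'opening': 0.9992034688859388}
```

View pics/scene0.png

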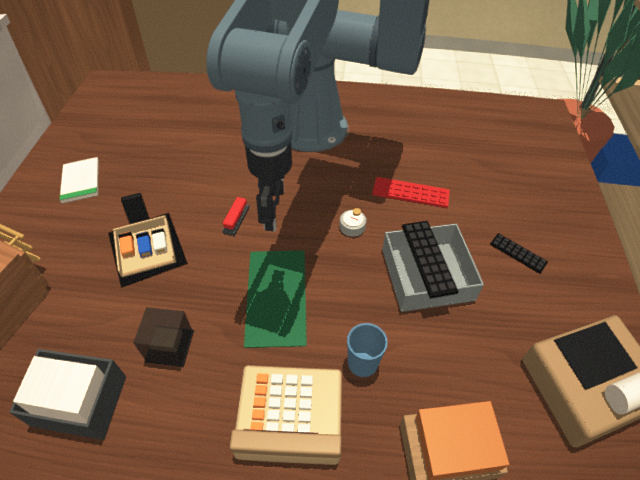

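View pics/side0.png

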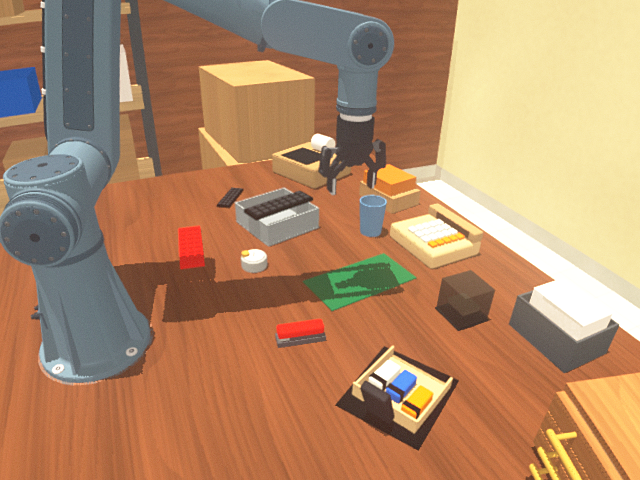

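Scene view: keypad-like things are the black one on the bin (430,258), a smaller black one on the counter (518,252), a red one (411,192) and the black panel on the till (595,353). By the description I choose the one at (430,258). The tray is at (148,243) with its handle at (135,208), the felt is at (276,298) and the side view agrees.

```bash
cat > m.py <<'E'
from h import *
def rect(P2):
    P2=P2[~np.isnan(P2).any(1)].astype(np.float32)
    (cx,cy),(w,h),a=cv2.minAreaRect(P2)
    if w<h: w,h,a=h,w,a+90
    return np.round([cx,cy,w,h,(a+90)%180-90],4)
def biggest(m):
    n,l,s,_=cv2.connectedComponentsWithStats(m.astype(np.uint8)); return l==1+np.argmax(s[1:,4])
E
python3 - <<'E'
from m import *
for t in('scene0','side0'):
    c=load(t);P=cloud(c);hsv=cv2.cvtColor(c['pixels'],cv2.COLOR_RGB2HSV);H,S,V=[hsv[...,i].astype(int) for i in range(3)]
    Z=P[...,2]; X=P[...,0];Y=P[...,1]
    print(t)
    green=biggest((H>60)&(H<90)&(S>100)&(Z<.02)&(X>.3)&(X<.9)); print('felt',rect(P[green][:,:2]),np.nanmedian(Z[green]))
    if t=='scene0': bx=plane(c,[[430,258]],.07)[0]; tr=plane(c,[[148,243]],.01)[0]; print('guess',bx,tr)
    near=(np.hypot(X-bx[0],Y-bx[1])<.17)
    kp=biggest(near&(V<75)&(S<110)&(Z>.06)); print('keypad',rect(P[kp][:,:2]),np.nanpercentile(Z[kp],[5,50,95]),kp.sum())
    bn=biggest(near&(Z>.055)&(Z<.072)&~kp&(S<80)); print('bin rim',rect(P[bn][:,:2]),np.nanmedian(Z[bn]))
    nt=np.hypot(X-tr[0],Y-tr[1])<.2
    for nm,m in dict(orange=(H<18)&(S>180)&(V>150),blue=(H>105)&(H<125)&(S>130),white=(S<50)&(V>150)).items():
        q=biggest(m&nt&(Z>.02)&(Z<.04)); print(nm,rect(P[q][:,:2]),np.nanmedian(Z[q]),q.sum())
    tan=nt&(H>10)&(H<30)&(S>60)&(S<170)&(V>130)
    q=biggest(tan&(Z>.005)&(Z<.045)); print('tray',rect(P[q][:,:2]),np.nanpercentile(Z[q],[5,50,95]))
    q=biggest(nt&(V<70)&(S<120)&(Z>.045)&(Z<.11)); print('handle',rect(P[q][:,:2]),np.nanpercentile(Z[q],[2,50,98]),np.nanmean(P[q],0),q.sum())
    q=nt&(V<60)&(S<110)&(Z<.012)&(Z>-.01)&(np.hypot(X-tr[0],Y-tr[1])<.14); print('mat',rect(P[biggest(q)][:,:2]))
a=load('scene0')['pixels'];b=cv2.resize(a[200:320,360:560],None,fx=3.9,fy=3.9,interpolation=cv2.INTER_CUBIC)
cv2.imwrite('pics/crop1.png',b[:,:,::-1])
E
```

```text
scene0
felt [ 6.0880e-01 -7.5000e-03  2.5280e-01  1.2840e-01  8.1324e+00] 0.003687616277043837
guess [0.51921942 0.32638061 0.07      ] [ 0.50217628 -0.34196523  0.01      ]
keypad [ 0.5191  0.3218  0.2003  0.0644 16.8194] [0.07160355 0.07705454 0.08132075] 2147
bin rim [ 0.4988  0.3882  0.178   0.0638 15.881 ] 0.06320097804739438
orange [ 0.5244 -0.3738  0.0556  0.022  -1.4275] 0.026907471744882172 37
blue [ 0.5194 -0.342   0.0543  0.0275 26.9323] 0.029629827539963016 195
white [ 0.5055 -0.3081  0.0491  0.0285 24.9631] 0.029768781268186273 189
tray [ 0.5047 -0.3553  0.1625  0.1382 25.8298] [0.00598356 0.00998746 0.03283778]
handle [ 4.35500e-01 -3.85000e-01  4.94000e-02  3.62000e-02 -6.73312e+01] [0.04644947 0.07476108 0.09621817] [ 0.43980625 -0.38265739  0.07347934] 452
mat [ 0.5119 -0.3463  0.1794  0.1589 32.6691]
side0
felt [6.6530e-01 1.7000e-03 1.3590e-01 1.3060e-01 7.5511e+00] 0.004354114699074096
keypad [0.5191 0.2952 0.204  0.0551 2.437 ] [0.06999507 0.07475202 0.07760832] 222
bin rim [ 0.5083  0.3318  0.1914  0.1821 15.5321] 0.06222067988585228
orange [ 4.32400e-01 -1.60900e-01  2.74000e-02  1.17000e-02  1.98382e+01] 0.03334955410633189 84
blue [ 0.5199 -0.3426  0.0458  0.0288 25.7993] 0.029823894701816234 292
white [ 0.5051 -0.3091  0.0475  0.0291 21.9407] 0.02943632496456755 314
tray [ 0.513  -0.3396  0.1476  0.1441 27.1856] [0.00615898 0.01222034 0.0308971 ]
handle [ 4.19900e-01 -3.71400e-01  3.30000e-03  2.00000e-04  5.36926e+01] [0.059676   0.06563728 0.06717558] [ 0.41972026 -0.37170945  0.06410153] 3
mat [ 4.74800e-01 -4.53900e-01  1.03000e-02  5.00000e-03 -6.17521e+01]
```

View pics/crop1.png

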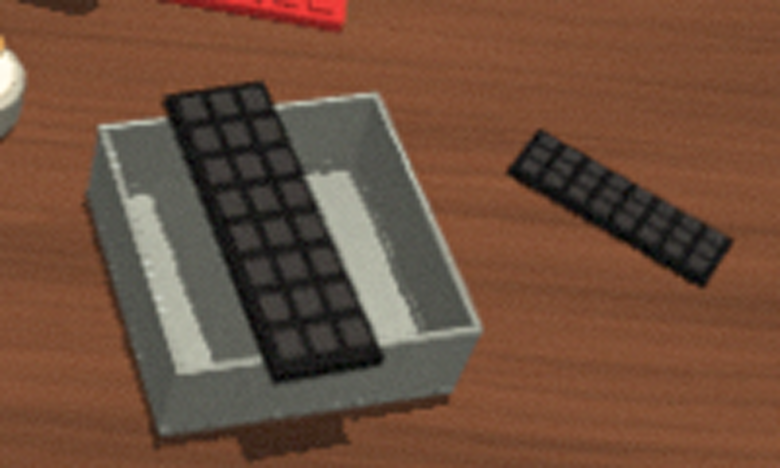

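The crop confirms it: the keypad on the bin is a large 3-column one (200 mm long), and the other black one is clearly smaller. I'll move above the keypad now and check it with the wrist camera.

Call:
carry_out([
  [[-0.006,0.035,0.01,0,0,-0.12,1],[-0.012,0.07,0.02,0,0,-0.24,1],[-0.018,0.105,0.03,0,0,-0.36,1],[-0.024,0.14,0.035,0,0,-0.48,1],[-0.03,0.17,0.04,0,0,-0.6,1]],
])

```text
time_s: 0.57
eef_pos: [0.5445, 0.172, 0.2403]
eef_rot: [-0.0, 0.886, 0.464, 0.0]
wrist_force: [0.4, -0.3, -0.1]
opening: 0.996
grasp_force: 0.0
```

Call:
carry_out([
  [[-0.006,0.03,0,0,0,-0.12,1],[-0.012,0.06,0,0,0,-0.24,1],[-0.018,0.09,0,0,0,-0.36,1],[-0.024,0.12,0,0,0,-0.48,1],[-0.026,0.152,0,0,0,-0.6,1]],
])

```text
time_s: 0.98
eef_pos: [0.5179, 0.3233, 0.2396]
eef_rot: [0.0, 0.983, 0.181, -0.0]
wrist_force: [0.9, -0.1, 0.6]
opening: 0.994
grasp_force: 0.0
```

Call:
carry_out([
  [[0,0,0,0,0,-0.08,1],[0,0,0,0,0,-0.08,1],[0,0,0,0,0,-0.08,1],[0,0,0,0,0,-0.08,1],[0,0,0,0,0,-0.08,1]],
])

```text
time_s: 1.4
eef_pos: [0.5193, 0.321, 0.2398]
eef_rot: [0.0, 0.989, 0.145, -0.0]
wrist_force: [0.0, -0.3, 0.4]
opening: 1.003
grasp_force: 0.0
```

```bash
python3 - <<'E'
from m import *
c=grab('wrist','wrist1');P=cloud(c);hsv=cv2.cvtColor(c['pixels'],cv2.COLOR_RGB2HSV);H,S,V=[hsv[...,i].astype(int) for i in range(3)]
X,Y,Z=P[...,0],P[...,1],P[...,2];near=np.hypot(X-.515,Y-.325)<.17
kp=biggest(near&(V<75)&(Z>.06)&(Z<.1)); print('keypad',rect(P[kp][:,:2]),np.nanpercentile(Z[kp],[5,50,95]),kp.sum())
bn=near&(Z>.055)&(Z<.072)&~kp&(S<80); print('bin',rect(P[bn][:,:2]))
# stereo by rays: end corners of keypad in wrist and scene
s=load('scene0');hs=cv2.cvtColor(s['pixels'],cv2.COLOR_RGB2HSV);Ps=cloud(s)
ks=biggest((np.hypot(Ps[...,0]-.519,Ps[...,1]-.322)<.17)&(hs[...,2]<75)&(hs[...,1]<110)&(Ps[...,2]>.06))
def corners(m): 
    k=cv2.findContours(m.astype(np.uint8),0,1)[0];k=max(k,key=len);return cv2.boxPoints(cv2.minAreaRect(k))
A=corners(kp);B=corners(ks)
for a in A:
    pa=plane(c,[a],.079)[0]; b=min(B,key=lambda b:np.linalg.norm(plane(s,[b],.079)[0]-pa)); print(a,b,tri(c,a,s,b))
o=get_obs();print(o['eef_pos'],o['eef_rot'],o['time_s'])
E
```

```text
keypad [ 0.5174  0.3235  0.2003  0.0616 16.7669] [0.07270996 0.07438665 0.07853706] 10854
bin [ 0.5124  0.3347  0.1761  0.1759 14.9579]
[282.4373  296.85388] [424.8161  214.53265] (array([0.40897885, 0.32465771, 0.08135182]), np.float64(0.02023156693526307))
[287.4122   90.39546] [458.57196 292.31787] (array([0.60688506, 0.38032453, 0.07541071]), np.float64(0.0024576875563964095))
[354.81882   92.019714] [432.2307  303.74896] (array([0.62517434, 0.32565052, 0.05388662]), np.float64(0.008886109715862203))
[349.8439  298.47815] [398.47485 225.96375] (array([0.41929641, 0.25954802, 0.05324089]), np.float64(0.0015678531230840901))
[0.51931053 0.32107016 0.23986818] [ 5.24310278e-05  9.89456157e-01  1.44832692e-01 -4.86868749e-05] 1.45
```

View pics/wrist1.png

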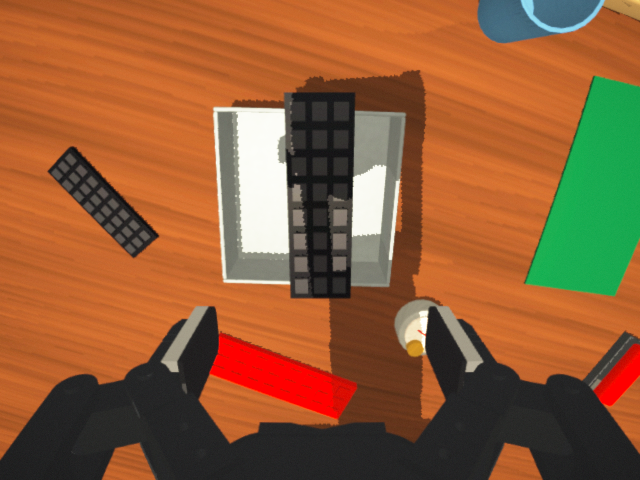

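The wrist view shows the keypad's centre at (320,195), squarely between the fingers; both views put it at (0.518, 0.323) with its top at about 0.078. I'll descend and grip.

Call:
carry_out([
  [[-0.001,0.002,-0.04,0,0,0,1],[-0.001,0.002,-0.08,0,0,0,1],[-0.001,0.002,-0.12,0,0,0,1],[-0.001,0.002,-0.155,0,0,0,1],[-0.001,0.002,-0.185,0,0,0,1]],
])

```text
time_s: 1.87
eef_pos: [0.5171, 0.3227, 0.0523]
eef_rot: [0.0, 0.989, 0.145, -0.001]
wrist_force: [-0.3, -0.4, 0.6]
opening: 0.995
grasp_force: 0.0
```

Call:
carry_out([
  [[0,0,0,0,0,0,0.6],[0,0,0,0,0,0,0.6],[0,0,0,0,0,0,0.5],[0,0,0,0,0,0,0.4],[0,0,0,0,0,0,0.4]],
])

```text
time_s: 2.28
eef_pos: [0.52, 0.3247, 0.0578]
eef_rot: [-0.001, 0.989, 0.145, 0.002]
wrist_force: [0.7, -0.5, 0.2]
opening: 0.398
grasp_force: 0.0
```

Call:
carry_out([
  [[0,0,0,0,0,0,0.3],[0,0,0.01,0,0,0,0.3],[0,0,0.03,0,0,0,0.3],[0,0,0.06,0,0,0,0.3],[0,0,0.09,0,0,0,0.3]],
])

```text
time_s: 2.7
eef_pos: [0.5174, 0.3238, 0.1463]
eef_rot: [0.0, 0.989, 0.145, -0.001]
wrist_force: [0.7, -0.1, 0.3]
opening: 0.295
grasp_force: 0.0
```

```bash
python3 - <<'E'
from m import *
grab('side','side2');c=grab('wrist','wrist2');a=load('side2')['pixels'][130:370,200:520]
b=c['pixels'];cv2.imwrite('pics/v2.png',np.hstack([cv2.resize(a,(400,300)),cv2.resize(b,(400,300))])[:,:,::-1])
E
```

```text
(no output)
```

View pics/v2.png

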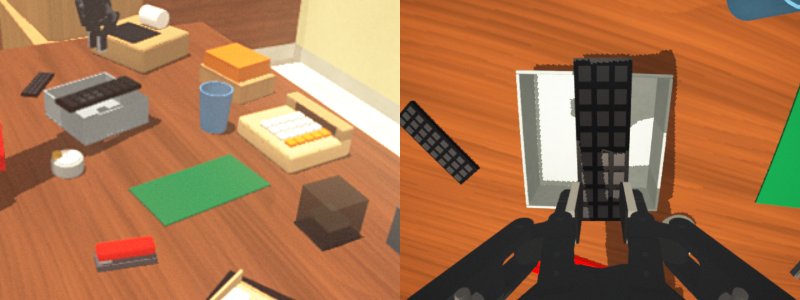

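The grip closed on nothing: in the right half the keypad still lies on the bin (600,140), not in the fingers. I'll measure where the fingertips really are.

```bash
python3 - <<'E'
from m import *
o=get_obs();p=o['eef_pos'];print(p)
for t in('wrist2','wrist1'):
    c=load(t);P=cloud(c);V=c['pixels'].max(2)
    T=np.array(c['cam_to_world']);print(t,'cam',T[:3,3].round(3),T[:3,2].round(3))
    tcp=p if t=='wrist2' else np.array([.5193,.3211,.2399])
    q=(tcp-T[:3,3])@T[:3,:3];K=c['camera_matrix'];print('tcp px',K[0,0]*q[0]/-q[2]+K[0,2],K[1,1]*-q[1]/-q[2]+K[1,2])
    # finger points: near camera lower part
    m=(P[...,2]>tcp[2]-.03)&(P[...,2]<tcp[2]+.06)
    print('lowest finger z', np.nanpercentile(P[m][:,2],[0,1,5]), 'min row',np.where(m)[0].min())
    Q=P[m];lo=Q[Q[:,2]<np.nanpercentile(Q[:,2],5)];R=(lo-tcp);yaw=np.radians(-73);
    ax=np.array([np.cos(yaw),np.sin(yaw)]);print('along close',np.percentile(R[:,:2]@ax,[1,50,99]),'across',np.percentile(R[:,:2]@[-ax[1],ax[0]],[1,50,99]))
c=load('wrist2');P=cloud(c);hsv=cv2.cvtColor(c['pixels'],cv2.COLOR_RGB2HSV);Z=P[...,2]
near=np.hypot(P[...,0]-.515,P[...,1]-.325)<.17
kp=biggest(near&(hsv[...,2]<75)&(Z>.06)&(Z<.09));print('kp',rect(P[kp][:,:2]),np.nanpercentile(Z[kp],[5,50,95]))
E
```

```text
[0.52198482 0.32574429 0.15258415]
wrist2 cam [0.599 0.35  0.328] [0.298 0.089 0.95 ]
tcp px 323.91956936396195 276.93505716589254
lowest finger z [0.18437935 0.18630602 0.18987832] min row 292
along close [-0.01972951 -0.01396056  0.01767139] across [-0.01115067  0.00246251  0.01015599]
wrist1 cam [0.598 0.346 0.412] [0.308 0.092 0.947]
tcp px 323.80824151484705 279.21393243265027
lowest finger z [0.28248795 0.28342864 0.28502504] min row 306
along close [-0.04430682 -0.04366571  0.04189972] across [-0.00879215  0.00057314  0.00866786]
kp [ 0.517   0.3236  0.2003  0.0618 16.6358] [0.0728131  0.07446429 0.07848308]
```

```bash
python3 - <<'E'
from m import *
for n in('scene','side'):
    c=grab(n,n+'3');P=cloud(c);p=get_obs()['eef_pos']
    m=(np.hypot(P[...,0]-p[0],P[...,1]-p[1])<.07)&(P[...,2]>.1)&(P[...,2]<.3)
    Q=P[m];print(n,p,m.sum(),np.percentile(Q[:,2],[0,1,3,10,50]));lo=Q[Q[:,2]<np.percentile(Q[:,2],4)]-p;print(lo.mean(0),lo.min(0),lo.max(0))
    r,k=np.where(m);print('bottom px',k[r.argmax()],r.max(),k.min(),k.max())
    a=c['pixels'][max(0,r.max()-110):r.max()+90,max(0,k.min()-60):k.max()+60]; cv2.imwrite(f'pics/g_{n}.png',cv2.resize(a,(400,400))[:,:,::-1])
cv2.imwrite('pics/g3.png',np.hstack([cv2.imread('pics/g_scene.png'),cv2.imread('pics/g_side.png')]))
E
```

```text
scene [0.52054179 0.32514301 0.14973456] 1581 [0.18355185 0.19049072 0.19646165 0.21189147 0.26236843]
[0.00466063 0.0021163  0.04329472] [-0.01414736 -0.02714245  0.0338173 ] [0.01818191 0.02519369 0.04871084]
bottom px 433 228 416 484
side [0.51905756 0.32453508 0.14731823] 937 [0.18119646 0.1856607  0.18961141 0.20307896 0.25696321]
[-0.00282166 -0.00212707  0.0399372 ] [-0.0158937  -0.02333336  0.03387823] [0.01423165 0.01891714 0.04371372]
bottom px 279 170 261 295
```

View pics/g3.png

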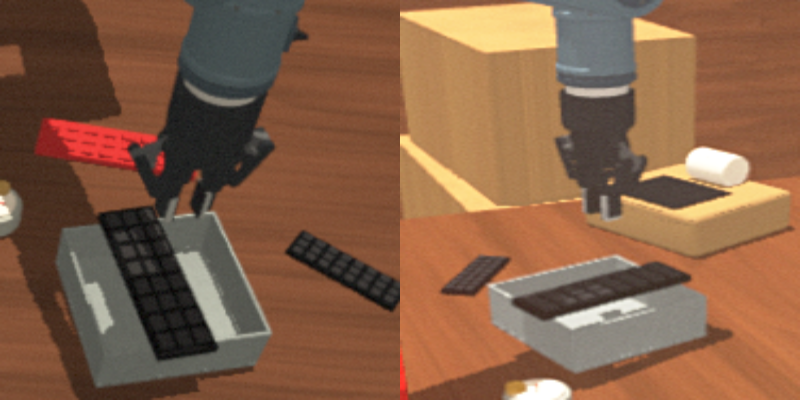

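All three views agree that the fingertips end about 33 mm behind the reported TCP at this opening (42 mm when open), so the fingers closed above the keypad. The lateral fit is good (within 1 mm). I'll open, go down 0.12 m and grip again.

Call:
carry_out([
  [[0,0,0,0,0,0,1],[0,0,0,0,0,0,1],[0,0,-0.01,0,0,0,1],[0,0,-0.03,0,0,0,1],[0,0,-0.06,0,0,0,1]],
])

```text
time_s: 3.32
eef_pos: [0.5195, 0.3246, 0.0855]
eef_rot: [-0.0, 0.989, 0.145, 0.002]
wrist_force: [0.2, -0.3, 0.4]
opening: 0.982
grasp_force: 0.0
```

Call:
carry_out([
  [[0,0,-0.02,0,0,0,1],[0,0,-0.04,0,0,0,1],[0,0,-0.055,0,0,0,1],[0,0,-0.06,0,0,0,1],[0,0,-0.06,0,0,0,1]],
])

```text
time_s: 3.73
eef_pos: [0.5158, 0.3231, 0.0218]
eef_rot: [0.001, 0.989, 0.145, -0.003]
wrist_force: [-0.8, -0.1, 0.5]
opening: 1.002
grasp_force: 0.0
```

Call:
carry_out([
  [[0,0,0,0,0,0,0.6],[0,0,0,0,0,0,0.6],[0,0,0,0,0,0,0.5],[0,0,0,0,0,0,0.5],[0,0,0,0,0,0,0.5]],
])

```text
time_s: 4.15
eef_pos: [0.5192, 0.3245, 0.0264]
eef_rot: [-0.0, 0.989, 0.145, 0.001]
wrist_force: [0.1, 0.0, 5.7]
opening: 0.709
grasp_force: 66.3
```

Gripped (66 N, opening 0.71). I'll lift and carry it to the felt.

Call:
carry_out([
  [[0,0,0.02,0,0,0,0.5],[0,0,0.05,0,0,0,0.5],[0,0,0.08,0,0,0,0.5],[0,-0.01,0.1,0,0,0,0.5],[0.003,-0.031,0.1,0,0,0,0.5]],
])

```text
time_s: 4.57
eef_pos: [0.5237, 0.2957, 0.1307]
eef_rot: [-0.001, 0.989, 0.146, 0.005]
wrist_force: [0.8, -0.2, -1.2]
opening: 0.707
grasp_force: 65.8
```

Call:
carry_out([
  [[0.009,-0.032,0,0,0,-0.03,0.5],[0.018,-0.064,0,0,0,-0.06,0.5],[0.027,-0.096,0,0,0,-0.09,0.5],[0.036,-0.128,0,0,0,-0.12,0.5],[0.045,-0.16,0,0,0,-0.15,0.5]],
])

```text
time_s: 4.98
eef_pos: [0.5659, 0.1316, 0.1249]
eef_rot: [-0.0, 0.998, 0.07, -0.0]
wrist_force: [-0.1, -0.5, -1.1]
opening: 0.71
grasp_force: 65.7
```

Call:
carry_out([
  [[0.01,-0.032,0,0,0,0,0.5],[0.02,-0.064,0,0,0,0,0.5],[0.03,-0.096,0,0,0,0,0.5],[0.04,-0.125,0,0,0,0,0.5],[0.043,-0.14,0,0,0,0,0.5]],
])

```text
time_s: 5.4
eef_pos: [0.61, -0.0106, 0.125]
eef_rot: [0.001, 0.998, 0.069, 0.0]
wrist_force: [0.4, -0.0, -0.5]
opening: 0.709
grasp_force: 65.7
```

```bash
python3 - <<'E'
from m import *
o=get_obs();print(o['eef_pos'],o['grasp_force'],o['opening'])
for n in('scene','wrist'):
    c=grab(n,n+'4');P=cloud(c);hsv=cv2.cvtColor(c['pixels'],cv2.COLOR_RGB2HSV);H,S,V=[hsv[...,i].astype(int) for i in range(3)];X,Y,Z=[P[...,i] for i in range(3)]
    g=biggest((H>60)&(H<90)&(S>100)&(Z<.02)&(X>.3)&(X<.9)); print(n,'felt',rect(P[g][:,:2]))
    k=biggest((V<90)&(S<110)&(Z>.13)&(Z<.185)&(np.hypot(X-.61,Y+.007)<.13)); print('kp',rect(P[k][:,:2]),np.nanpercentile(Z[k],[5,50,95]))
b=load('wrist4')['pixels'];cv2.imwrite('pics/v4.png',b[:,:,::-1])
E
```

```text
[ 0.60995997 -0.01061515  0.12498592] 65.67952752113342 0.708503971499311
scene felt [ 6.1080e-01 -7.4000e-03  2.5080e-01  1.2860e-01  8.1772e+00]
kp [ 6.4190e-01 -6.4000e-03  1.3770e-01  6.3300e-02  8.0997e+00] [0.17234474 0.17607697 0.17977098]
wrist felt [ 7.30700e-01  1.15000e-02  1.28700e-01  4.60000e-03 -8.16933e+01]
kp [ 6.3200e-01 -7.6000e-03  1.5230e-01  6.3600e-02  8.4654e+00] [0.17135898 0.17292116 0.17690974]
```

View pics/v4.png

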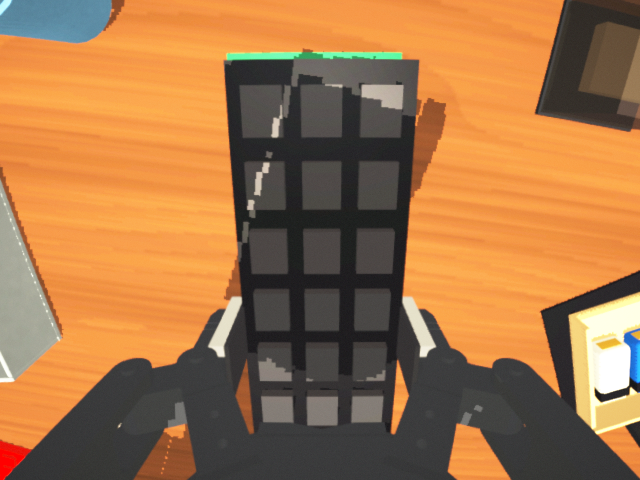

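The keypad is held flat, centred on the felt and parallel to it (its visible end is at (315,60), with felt just beyond). I'll lower it, release and rise.

Call:
carry_out([
  [[0,0.002,-0.035,0,0,0,0.5],[0,0.002,-0.07,0,0,0,0.5],[0,0.002,-0.105,0,0,0,0.5],[0,0.002,-0.135,0,0,0,0.5],[0,0.002,-0.15,0,0,0,0.5]],
])

```text
time_s: 5.92
eef_pos: [0.605, -0.0026, -0.0296]
eef_rot: [-0.001, 0.997, 0.071, -0.003]
wrist_force: [-1.2, -0.7, -1.9]
opening: 0.711
grasp_force: 65.6
```

Call:
carry_out([
  [[0,0,-0.004,0,0,0,0.5],[0,0,-0.008,0,0,0,0.5],[0,0,-0.008,0,0,0,0.5],[0,0,-0.008,0,0,0,0.8],[0,0,-0.008,0,0,0,1]],
])

```text
time_s: 6.33
eef_pos: [0.6108, -0.0049, -0.0312]
eef_rot: [0.0, 0.998, 0.071, 0.002]
wrist_force: [0.0, -0.5, 0.1]
opening: 0.917
grasp_force: 0.0
```

Call:
carry_out([
  [[0,0,0,0,0,0,1],[0,0,0,0,0,0,1],[0,0,0.02,0,0,0,1],[0,0,0.055,0,0,0,1],[0,0,0.09,0,0,0,1]],
])

```text
time_s: 6.75
eef_pos: [0.6077, -0.0048, 0.0568]
eef_rot: [-0.0, 0.998, 0.07, -0.002]
wrist_force: [1.2, -0.5, 1.0]
opening: 0.997
grasp_force: 0.0
```

Call:
carry_out([
  [[-0.015,-0.03,0.03,0,0,0.12,1],[-0.03,-0.06,0.06,0,0,0.24,1],[-0.045,-0.09,0.09,0,0,0.36,1],[-0.06,-0.12,0.11,0,0,0.48,1],[-0.075,-0.15,0.12,0,0,0.6,1]],
])

```text
time_s: 7.17
eef_pos: [0.5359, -0.1547, 0.1802]
eef_rot: [0.002, 0.932, 0.363, 0.002]
wrist_force: [1.0, -0.7, 0.6]
opening: 1.001
grasp_force: 0.0
```

```bash
python3 - <<'E'
from m import *
from scipy.spatial.transform import Rotation as R
o=get_obs();print(o['eef_pos'],o['eef_rot'],o['time_s'])
for n in('scene','wrist'):
    c=grab(n,n+'5');P=cloud(c);hsv=cv2.cvtColor(c['pixels'],cv2.COLOR_RGB2HSV);H,S,V=[hsv[...,i].astype(int) for i in range(3)];X,Y,Z=[P[...,i] for i in range(3)]
    g=(H>60)&(H<90)&(S>100)&(Z<.02)&(X>.3)&(X<.9); print(n,'felt',rect(P[g][:,:2]))
    k=biggest((V<90)&(S<110)&(Z>.005)&(Z<.03)&(np.hypot(X-.61,Y+.007)<.13)); print('kp',rect(P[k][:,:2]),np.nanpercentile(Z[k],[5,50,95]))
    nt=np.hypot(X-.505,Y+.345)<.2
    q=nt&(H>10)&(H<30)&(S>60)&(S<170)&(V>120)&(Z>.022)&(Z<.045);q=biggest(cv2.dilate(q.astype(np.uint8),np.ones((5,5)))>0)&q; print('tray walls',rect(P[q][:,:2]),np.nanpercentile(Z[q],[5,50,95]))
    q=biggest(nt&(V<70)&(S<120)&(Z>.045)&(Z<.11)); 
    if n=='scene':
        ca,sa=np.cos(np.radians(26)),np.sin(np.radians(26))
        D=P[q];print('handle',np.nanmean(D,0),np.nanpercentile(D,[1,99],axis=0))
        d=D[:,:2]-[.4355,-.385];al=d@[ca,sa];ac=d@[-sa,ca];top=D[:,2]>np.nanpercentile(D[:,2],80);print('al',np.nanpercentile(al[top],[2,98]),'ac',np.nanpercentile(ac[D[:,2]>.06],[2,50,98]))
cv2.imwrite('pics/v5.png',load('wrist5')['pixels'][:,:,::-1])
E
```

```text
[ 0.53587046 -0.15467027  0.18018018] [0.00210166 0.93185159 0.36282837 0.00194137] 7.1667
scene felt [ 5.60100e-01 -3.40000e-02  1.24260e+00  3.62500e-01  8.54595e+01]
kp [ 6.066e-01 -5.400e-03  2.056e-01  6.180e-02  8.799e+00] [0.01140295 0.01516242 0.01954232]
tray walls [ 0.5114 -0.3485  0.1432  0.1318 26.1564] [0.02280745 0.0295263  0.03523634]
handle [ 0.43973681 -0.38272728  0.07321957] [[ 0.41939345 -0.40692718  0.04615576]
 [ 0.45736797 -0.36043694  0.0970924 ]]
al [-0.01337833  0.00309731] ac [-0.02295304  0.0001263   0.02309995]
wrist felt [ 0.5784 -0.0101  0.1875  0.1299  7.8475]
kp [ 5.7690e-01 -8.0000e-03  1.3500e-01  6.2500e-02  8.0992e+00] [0.01014456 0.01172189 0.01335877]
tray walls [ 0.4747 -0.3131  0.1636  0.0787 61.9879] [0.02271673 0.02778662 0.03218159]
```

View pics/v5.png

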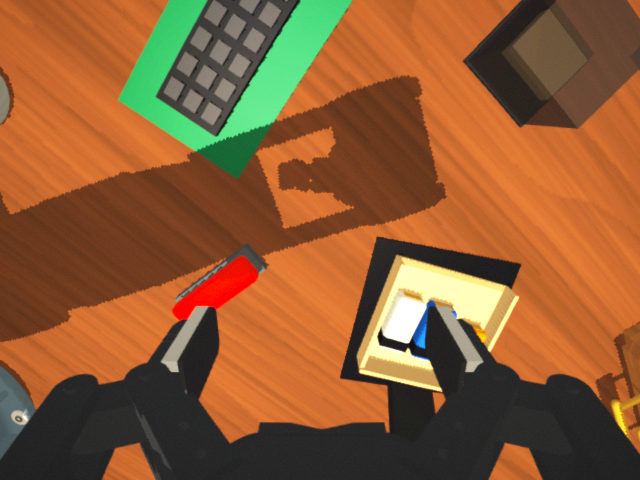

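The keypad lies flat and lengthwise on the felt (wrist view (235,60); scene centre (0.607,-0.005), yaw 8.8°). The tray is at (440,320) with its handle at (412,410). I'll move above the handle and look closely.

Call:
carry_out([
  [[-0.005,-0.01,0.01,0,0,0.12,1],[-0.01,-0.03,0.02,0,0,0.24,1],[-0.015,-0.05,0.03,0,0,0.36,1],[-0.02,-0.07,0.04,0,0,0.48,1],[-0.03,-0.09,0.05,0,0,0.6,1]],
])

```text
time_s: 7.68
eef_pos: [0.5053, -0.2434, 0.2264]
eef_rot: [0.0, 0.784, 0.621, 0.0]
wrist_force: [0.1, -0.3, -0.7]
opening: 1.0
grasp_force: 0.0
```

Call:
carry_out([
  [[-0.01,-0.02,0,0,0,0.12,1],[-0.02,-0.04,0,0,0,0.24,1],[-0.03,-0.06,0,0,0,0.36,1],[-0.04,-0.08,0,0,0,0.48,1],[-0.05,-0.1,0,0,0,0.6,1]],
])

```text
time_s: 8.1
eef_pos: [0.4548, -0.3435, 0.2259]
eef_rot: [-0.0, 0.565, 0.825, 0.0]
wrist_force: [0.5, -0.4, -0.1]
opening: 1.0
grasp_force: 0.0
```

Call:
carry_out([
  [[-0.01,-0.02,0,0,0,0.083,1],[-0.01,-0.04,0,0,0,0.083,1],[-0.01,-0.04,0,0,0,0.083,1],[-0.01,-0.04,0,0,0,0.083,1],[-0.01,-0.04,0,0,0,0.083,1]],
])

```text
time_s: 8.52
eef_pos: [0.4452, -0.3822, 0.2257]
eef_rot: [-0.0, 0.533, 0.846, 0.0]
wrist_force: [0.5, 0.6, -0.3]
opening: 0.999
grasp_force: 0.0
```

```bash
cat > tray.py <<'E'
from m import *
def tray(c,yaw=26.):
    P=cloud(c);hsv=cv2.cvtColor(c['pixels'],cv2.COLOR_RGB2HSV);H,S,V=[hsv[...,i].astype(int) for i in range(3)];X,Y,Z=[P[...,i] for i in range(3)]
    nt=np.hypot(X-.48,Y+.36)<.2
    ca,sa=np.cos(np.radians(yaw)),np.sin(np.radians(yaw))
    def ax(D): d=D[:,:2]-[.5,-.35]; return d@[ca,sa],d@[-sa,ca]
    q=nt&(H>10)&(H<35)&(S>60)&(S<190)&(V>110)&(Z>.002)&(Z<.04);q=biggest(cv2.dilate(q.astype(np.uint8),np.ones((5,5)))>0)&q
    D=P[q];al,ac=ax(D);print('tan all',rect(D[:,:2]),'al',np.percentile(al,[.5,99.5]),'ac',np.percentile(ac,[.5,99.5]))
    w=D[D[:,2]>.025];print('walls',rect(w[:,:2]))
    h=biggest(nt&(V<80)&(Z>.04)&(Z<.12));D=P[h];al,ac=ax(D)
    for z0 in(.05,.06,.07,.08,.085,.09):
        k=abs(D[:,2]-z0)<.003
        if k.sum()>5: print('handle z',z0,k.sum(),'al',np.percentile(al[k],[3,97]).round(4),'ac',np.percentile(ac[k],[3,97]).round(4))
    print('ztop',np.percentile(D[:,2],98))
    m=nt&(V<60)&(Z<.012)&(Z>-.005);print('mat',rect(P[biggest(m)][:,:2]))
E
python3 - <<'E'
from tray import *
c=grab('wrist','wrist6');print(get_obs()['eef_pos'],get_obs()['eef_rot']);tray(c);print('side');tray(load('side0'));print('scene');tray(load('scene5'))
cv2.imwrite('pics/v6.png',c['pixels'][:,:,::-1])
E
```

```text
[ 0.44536275 -0.38201605  0.22587618] [-3.03386264e-04  5.32457932e-01  8.46456350e-01  3.25826869e-04]
tan all [ 0.5243 -0.3462  0.1453  0.1411 26.2596] al [-0.0489035   0.08145652] ac [-0.06688356  0.06292277]
walls [  0.5158  -0.3447   0.1306   0.1305 -63.7931]
handle z 0.05 119 al [-0.0708 -0.059 ] ac [-0.0239  0.0223]
handle z 0.06 131 al [-0.0739 -0.0627] ac [-0.0236  0.0223]
handle z 0.07 145 al [-0.0777 -0.0659] ac [-0.0242  0.0223]
handle z 0.08 155 al [-0.0806 -0.0699] ac [-0.0227  0.0222]
handle z 0.085 181 al [-0.091  -0.0717] ac [-0.0234  0.0222]
handle z 0.09 937 al [-0.0905 -0.0739] ac [-0.0243  0.021 ]
ztop 0.09371686483254783
mat [ 0.5105 -0.3451  0.1792  0.1599 31.8123]
side
tan all [  0.4904  -0.3362   0.3993   0.3446 -24.106 ] al [-0.2082459   0.16768376] ac [-0.18981954  0.183356  ]
walls [ 0.5119 -0.3471  0.1416  0.1314 26.8356]
handle z 0.05 30 al [-0.0791 -0.0656] ac [-0.0283  0.0128]
handle z 0.06 33 al [-0.0822 -0.0697] ac [-0.028   0.0164]
handle z 0.07 29 al [-0.086  -0.0739] ac [-0.0285  0.0156]
handle z 0.08 34 al [-0.0897 -0.0774] ac [-0.0281  0.0154]
handle z 0.085 31 al [-0.0916 -0.0828] ac [-0.0281  0.0147]
handle z 0.09 8 al [-0.0916 -0.0889] ac [-0.0231  0.0168]
ztop 0.0873469670405818
mat [ 4.74800e-01 -4.53900e-01  1.03000e-02  5.00000e-03 -6.17521e+01]
scene
tan all [  0.4738  -0.3716   0.3968   0.3724 -24.5785] al [-0.20605403  0.16764874] ac [-0.18796253  0.18694553]
walls [ 0.5149 -0.3475  0.1343  0.1323 25.3685]
handle z 0.05 49 al [-0.0655 -0.0566] ac [-0.0261  0.0197]
handle z 0.06 50 al [-0.0686 -0.0598] ac [-0.0242  0.0201]
handle z 0.07 45 al [-0.0719 -0.0624] ac [-0.0259  0.0207]
handle z 0.08 61 al [-0.0747 -0.0657] ac [-0.027   0.0196]
handle z 0.085 48 al [-0.0758 -0.0689] ac [-0.0249  0.0187]
handle z 0.09 67 al [-0.0888 -0.0706] ac [-0.0271  0.0197]
ztop 0.09619317035250956
mat [ 0.5121 -0.3459  0.181   0.1593 32.1236]
```

View pics/v6.png

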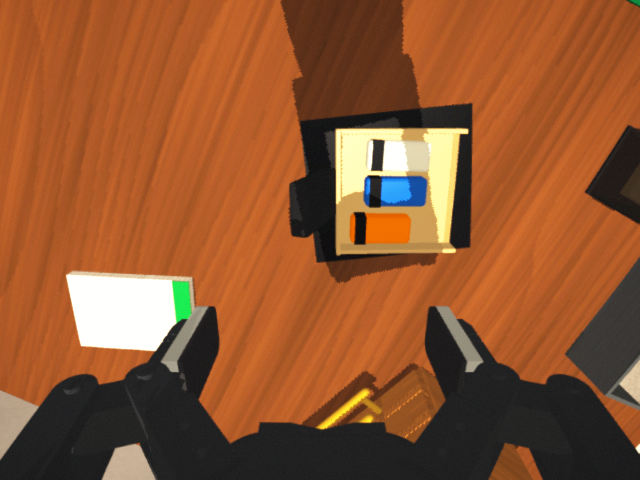

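Wrist view: the handle is at (312,205), the tray's back wall at x≈340 px and the packs at (400,155), (395,190) and (380,228). Combining the views gives tray yaw 26.2°, grip point (0.434,-0.384,0.069), and mat centre (0.511,-0.3455), yaw 32°. I'll tilt 20° and check the finger positions before the descent.

Call:
carry_out([
  [[-0.006,-0.002,-0.02,0.04,-0.08,0,1],[-0.012,-0.004,-0.04,0.08,-0.16,0,1],[-0.018,-0.006,-0.06,0.12,-0.24,0,1],[-0.024,-0.008,-0.08,0.153,-0.314,0,1],[-0.03,-0.009,-0.098,0.153,-0.314,0,1]],
])

```text
time_s: 8.98
eef_pos: [0.4134, -0.3916, 0.1264]
eef_rot: [0.092, 0.525, 0.833, 0.149]
wrist_force: [-1.5, -0.2, -0.4]
opening: 0.998
grasp_force: 0.0
```

Call:
carry_out([
  [[0,0,0,0,0,0,1],[0,0,0,0,0,0,1],[0,0,0,0,0,0,1],[0,0,0,0,0,0,1],[0,0,0,0,0,0,1]],
])

```text
time_s: 9.4
eef_pos: [0.4164, -0.3925, 0.1299]
eef_rot: [0.093, 0.523, 0.834, 0.147]
wrist_force: [0.6, 0.3, 1.2]
opening: 1.002
grasp_force: 0.0
```

```bash
cat > fing.py <<'E'
from m import *
from scipy.spatial.transform import Rotation as R
def fing(tag=None):
    o=get_obs();p=o['eef_pos'];w=o['eef_rot'];M=R.from_quat(np.r_[w[1:],w[0]]).as_matrix()
    print('tcp',p,'tool y',M[:,1].round(3),'z',M[:,2].round(3),o['opening'])
    for n in('scene','side','wrist'):
        c=grab(n,f'{n}_{tag}');P=cloud(c);Q=(P-p)@M   # tool frame
        m=(abs(Q[...,0])<.025)&(abs(Q[...,1])<.075)&(Q[...,2]<-.01)&(Q[...,2]>-.08)&(P[...,2]>.1)
        D=Q[m]; 
        if len(D)<10: print(n,'few');continue
        for s in(-1,1):
            E=D[D[:,1]*s>0]
            if len(E)>10: print(n,s,len(E),'tip z',np.percentile(E[:,2],[97,99.5]).round(4),'y',np.percentile(E[E[:,2]>np.percentile(E[:,2],85)][:,1],[5,50,95]).round(4),'x',np.percentile(E[E[:,2]>np.percentile(E[:,2],85)][:,0],[5,95]).round(4))
E
python3 -c "
from fing import *; fing('7')"
```

```text
tcp [ 0.41636248 -0.39248631  0.12985722] tool y [0.846 0.409 0.342] z [ 0.308  0.148 -0.94 ] 1.002389489045838
scene -1 65 tip z [-0.048  -0.0472] y [-0.0446 -0.0421 -0.0409] x [0.0006 0.0085]
scene 1 150 tip z [-0.0469 -0.0456] y [0.0472 0.05   0.0531] x [-0.0097  0.0093]
side -1 124 tip z [-0.0487 -0.0467] y [-0.0527 -0.0485 -0.0425] x [-0.0108 -0.006 ]
side 1 149 tip z [-0.0461 -0.0454] y [0.0429 0.0436 0.0465] x [-0.0101  0.0081]
wrist -1 3402 tip z [-0.0462 -0.0438] y [-0.053  -0.0438 -0.0434] x [-0.0071  0.0127]
wrist 1 3409 tip z [-0.0459 -0.0436] y [0.0415 0.0419 0.0514] x [-0.0073  0.0126]
```

The offset lies along the tool axis and the fingers are centred. I'll go down along the bar and close.

Call:
carry_out([
  [[0.008,0.004,-0.025,0,0,0,1],[0.017,0.008,-0.05,0,0,0,1],[0.025,0.012,-0.077,0,0,0,1],[0.031,0.015,-0.095,0,0,0,1],[0.034,0.0165,-0.1035,0,0,0,1]],
])

```text
time_s: 9.97
eef_pos: [0.4488, -0.3734, 0.0221]
eef_rot: [0.09, 0.524, 0.834, 0.149]
wrist_force: [0.7, 0.5, -0.7]
opening: 0.999
grasp_force: 0.0
```

Call:
carry_out([
  [[0,0,0,0,0,0,1],[0,0,0,0,0,0,0.6],[0,0,0,0,0,0,0.4],[0,0,0,0,0,0,0.3],[0,0,0,0,0,0,0.2]],
])

```text
time_s: 10.38
eef_pos: [0.4492, -0.3769, 0.0261]
eef_rot: [0.093, 0.524, 0.834, 0.147]
wrist_force: [-0.6, -0.3, 0.4]
opening: 0.455
grasp_force: 0.0
```

Call:
carry_out([
  [[0,0,0,0,0,0,0.1],[0,0,0,0,0,0,0.05],[0,0,0,0,0,0,0],[0,0,0,0,0,0,0],[0,0,0,0,0,0,0]],
])

```text
time_s: 10.8
eef_pos: [0.4489, -0.3762, 0.0253]
eef_rot: [0.092, 0.524, 0.834, 0.147]
wrist_force: [-4.3, 0.4, 6.0]
opening: 0.201
grasp_force: 61.1
```

```bash
python3 - <<'E'
from tray import *
c=grab('wrist','wrist8');o=get_obs();print(o['eef_pos'],o['grasp_force'],o['opening']);tray(c)
b=np.hstack([cv2.resize(c['pixels'],(400,300)),cv2.resize(grab('side','side8')['pixels'][330:450,310:470],(400,300))]);cv2.imwrite('pics/v8.png',b[:,:,::-1])
E
```

```text
[ 0.44892241 -0.37626051  0.02528503] 61.149773597717285 0.205092655040325
tan all [ 0.5208 -0.343   0.1379  0.1312 25.7869] al [-0.04663923  0.08321996] ac [-0.06653202  0.06262723]
walls [ 0.5181 -0.3444  0.1316  0.1311 25.7994]
handle z 0.05 225 al [-0.0761 -0.0581] ac [0.0191 0.0228]
handle z 0.06 396 al [-0.0938 -0.0622] ac [0.0066 0.0228]
handle z 0.07 603 al [-0.0971 -0.0522] ac [0.0064 0.0228]
handle z 0.08 608 al [-0.0887 -0.055 ] ac [0.0066 0.0229]
handle z 0.085 1977 al [-0.1218 -0.0582] ac [-0.0171  0.0227]
handle z 0.09 7402 al [-0.1258 -0.0718] ac [-0.022   0.0216]
ztop 0.11928215603670535
mat [ 0.4929 -0.3172  0.1807  0.0944 31.6691]
```

View pics/v8.png

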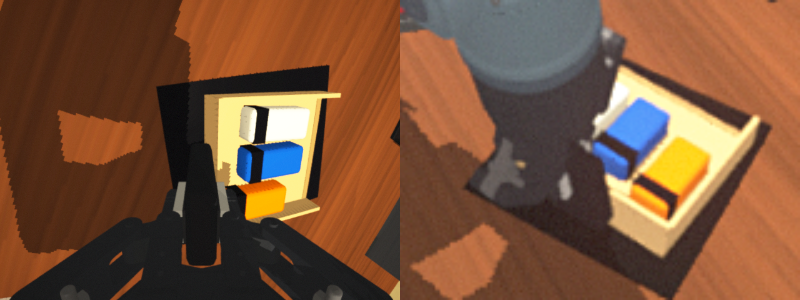

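Gripped at opening 0.20 with 61 N: left view handle (200,200), all three packs clear of the fingers. I'll lift gently.

Call:
carry_out([
  [[0,0,0.005,0,0,0,0],[0,0,0.012,0,0,0,0],[0,0,0.024,0,0,0,0],[0,0,0.04,0,0,0,0],[0,0,0.06,0,0,0,0]],
])

```text
time_s: 11.32
eef_pos: [0.4483, -0.3745, 0.0846]
eef_rot: [0.09, 0.525, 0.834, 0.148]
wrist_force: [-0.1, -0.8, -4.1]
opening: 0.201
grasp_force: 59.8
```

Call:
carry_out([
  [[0,0,0.022,0,0,0,0],[0,0,0.044,0,0,0,0],[0,0,0.062,0,0,0,0],[0,0,0.073,0,0,0,0],[0,0,0.08,0,0,0,0]],
])

```text
time_s: 11.73
eef_pos: [0.4493, -0.3762, 0.1668]
eef_rot: [0.093, 0.524, 0.834, 0.147]
wrist_force: [0.1, 0.1, -4.6]
opening: 0.204
grasp_force: 59.8
```

Call:
carry_out([
  [[0,0,0,0,0,0,0],[0,0,0,0,0,0,0],[0,0,0,0,0,0,0],[0,0,0,0,0,0,0],[0,0,0,0,0,0,0]],
])

```text
time_s: 12.15
eef_pos: [0.4486, -0.3751, 0.1634]
eef_rot: [0.091, 0.525, 0.833, 0.148]
wrist_force: [-0.3, 0.6, -4.1]
opening: 0.201
grasp_force: 59.8
```

```bash
cat > held.py <<'E'
from m import *
from scipy.spatial.transform import Rotation as R
def held(yaw,rel=(0.0768,0,-0.0225),tag='h',names=('wrist','scene','side')):
    o=get_obs();p=o['eef_pos'];w=o['eef_rot'];M=R.from_quat(np.r_[w[1:],w[0]]).as_matrix()
    # nominal tray orientation: rotate the grasp-time tool frame
    M0=R.from_quat([.524,.834,.1475,.092]).as_matrix(); T=M@M0.T@R.from_euler('z',26,degrees=True).as_matrix()
    org=p+T@np.array(rel); print('tcp',p.round(4),'grip',o['grasp_force'],'t',o['time_s'],'tray org nominal',org.round(4),'tilt',np.degrees(np.arccos(T[2,2])).round(1),'lip',(org+T@[.065,0,.004]).round(4))
    for n in names:
        c=grab(n,n+tag);P=cloud(c);Q=(P-org)@T;hsv=cv2.cvtColor(c['pixels'],cv2.COLOR_RGB2HSV);H,S,V=[hsv[...,i].astype(int) for i in range(3)]
        box=(abs(Q[...,0])<.09)&(abs(Q[...,1])<.075)&(abs(Q[...,2]-.015)<.035)
        tan=box&(H>10)&(H<35)&(S>60)&(S<190)&(V>110)
        fl=tan&(abs(Q[...,0])<.055)&(abs(Q[...,1])<.055)&(Q[...,2]<.012)
        if fl.sum()>30:
            A=np.c_[Q[fl][:,:2],np.ones(fl.sum())];s=np.linalg.lstsq(A,Q[fl][:,2],rcond=None)[0];print(n,'floor plane slope',s.round(3))
        if tan.sum()>30: print(n,'tan x',np.percentile(Q[tan][:,0],[1,99]).round(3),'y',np.percentile(Q[tan][:,1],[1,99]).round(3))
        for nm,m in dict(orange=(H<18)&(S>190)&(V>120),blue=(H>105)&(H<125)&(S>130),white=(S<45)&(V>150)).items():
            m=m&box
            if m.sum()>20: print('  ',nm,m.sum(),'x',np.percentile(Q[m][:,0],[2,98]).round(3),'y',np.percentile(Q[m][:,1],[2,98]).round(3),'z',np.percentile(Q[m][:,2],[50,95]).round(3))
E
python3 -c "
from held import *; held(26,tag='9')"
```

```text
tcp [ 0.4486 -0.3751  0.1634] grip 59.81746852397919 t 12.15 tray org nominal [ 0.5176 -0.3414  0.1409] tilt 0.2 lip [ 0.5761 -0.313   0.1449]
wrist floor plane slope [-0.004  0.01   0.003]
wrist tan x [-0.066  0.063] y [-0.064  0.064]
   orange 3433 x [-0.033  0.011] y [-0.054 -0.025] z [0.024 0.025]
   blue 4428 x [-0.036  0.024] y [-0.012  0.015] z [0.024 0.025]
   white 3112 x [-0.032  0.026] y [0.025 0.05 ] z [0.025 0.026]
scene floor plane slope [0.001 0.002 0.006]
scene tan x [-0.066  0.065] y [-0.067  0.062]
   blue 244 x [-0.022  0.029] y [-0.013  0.013] z [0.027 0.03 ]
   white 200 x [-0.016  0.029] y [-0.015  0.049] z [0.027 0.029]
side floor plane slope [-0.001 -0.006  0.005]
side tan x [-0.066  0.064] y [-0.067  0.049]
   orange 129 x [-0.05   0.007] y [-0.057 -0.031] z [0.023 0.028]
   blue 400 x [-0.036  0.024] y [-0.015  0.012] z [0.027 0.028]
   white 155 x [-0.011  0.053] y [-0.015  0.036] z [0.027 0.028]
```

The tray is level and held, with all three packs in place (x −0.05…0.03, z 0.024). I'll carry it smoothly to the bin.

Call:
carry_out([
  [[0,0.006,0,0,0,0,0],[0,0.016,0,0,0,0,0],[0,0.03,0,0,0,0,0],[0,0.05,0,0,0,0,0],[0,0.076,0,0,0,0,0]],
])

```text
time_s: 12.72
eef_pos: [0.4489, -0.2991, 0.1647]
eef_rot: [0.092, 0.525, 0.833, 0.147]
wrist_force: [0.3, 0.4, -3.9]
opening: 0.202
grasp_force: 59.8
```

Call:
carry_out([
  [[0,0.028,0,0,0,0,0],[0,0.056,0,0,0,0,0],[0,0.085,0,0,0,0,0],[0,0.114,0,0,0,0,0],[-0.002,0.143,0,0,0,0,0]],
])

```text
time_s: 13.13
eef_pos: [0.4466, -0.1543, 0.1646]
eef_rot: [0.092, 0.524, 0.834, 0.148]
wrist_force: [0.0, 0.4, -3.6]
opening: 0.196
grasp_force: 59.8
```

Call:
carry_out([
  [[-0.004,0.03,0,0,0,-0.02,0],[-0.008,0.06,0,0,0,-0.04,0],[-0.013,0.09,0,0,0,-0.06,0],[-0.018,0.12,0,0,0,-0.08,0],[-0.023,0.15,0,0,0,-0.1,0]],
])

```text
time_s: 13.55
eef_pos: [0.4227, -0.0045, 0.1643]
eef_rot: [0.099, 0.566, 0.806, 0.143]
wrist_force: [-0.4, 0.5, -4.2]
opening: 0.202
grasp_force: 59.8
```

Call:
carry_out([
  [[-0.007,0.03,0,0,0,-0.02,0],[-0.015,0.06,0,0,0,-0.04,0],[-0.023,0.09,0,0,0,-0.06,0],[-0.031,0.12,0,0,0,-0.08,0],[-0.04,0.15,0,0,0,-0.092,0]],
])

```text
time_s: 13.97
eef_pos: [0.3821, 0.1453, 0.1645]
eef_rot: [0.105, 0.602, 0.779, 0.139]
wrist_force: [1.2, -0.0, -4.3]
opening: 0.201
grasp_force: 59.8
```

Call:
carry_out([
  [[-0.008,0.028,0,0,0,0,0],[-0.016,0.054,0,0,0,0,0],[-0.024,0.078,0,0,0,0,0],[-0.031,0.1,0,0,0,0,0],[-0.036,0.118,0,0,0,0,0]],
])

```text
time_s: 14.38
eef_pos: [0.3452, 0.2632, 0.164]
eef_rot: [0.104, 0.601, 0.78, 0.138]
wrist_force: [1.1, -0.5, -3.9]
opening: 0.204
grasp_force: 59.8
```

Call:
carry_out([
  [[-0.005,0.012,0,0,0,0,0],[-0.01,0.02,0,0,0,0,0],[-0.013,0.025,0,0,0,0,0],[-0.015,0.0265,0,0,0,0,0],[-0.015,0.0265,0,0,0,0,0]],
])

```text
time_s: 14.8
eef_pos: [0.3319, 0.2879, 0.1643]
eef_rot: [0.105, 0.602, 0.78, 0.138]
wrist_force: [0.8, -0.4, -5.4]
opening: 0.199
grasp_force: 59.8
```

```bash
python3 - <<'E'
from held import *
held(15,tag='10')
c=load('scene10');P=cloud(c);X,Y,Z=[P[...,i] for i in range(3)];S=cv2.cvtColor(c['pixels'],cv2.COLOR_RGB2HSV)[...,1]
b=(np.hypot(X-.512,Y-.335)<.14)&(Z>.055)&(Z<.075)&(S<80);print('bin rim',rect(P[b][:,:2]))
v=np.hstack([cv2.resize(load('wrist10')['pixels'],(400,300)),cv2.resize(c['pixels'][130:370,300:620],(400,300))]);cv2.imwrite('pics/v10.png',v[:,:,::-1])
E
```

```text
tcp [0.3319 0.2879 0.1643] grip 59.813010692596436 t 14.8 tray org nominal [0.406  0.3078 0.1417] tilt 0.1 lip [0.4688 0.3246 0.1456]
wrist floor plane slope [-0.004  0.012  0.003]
wrist tan x [-0.066  0.063] y [-0.064  0.064]
   orange 1155 x [-0.035  0.011] y [-0.062 -0.025] z [0.017 0.024]
   blue 3945 x [-0.036  0.024] y [-0.011  0.016] z [0.024 0.025]
   white 3629 x [-0.034  0.026] y [0.025 0.052] z [0.025 0.026]
scene floor plane slope [-0.009  0.003  0.006]
scene tan x [-0.065  0.065] y [-0.069  0.061]
   orange 22 x [-0.034  0.014] y [-0.059 -0.031] z [0.025 0.028]
   blue 273 x [-0.021  0.028] y [-0.016  0.012] z [0.027 0.03 ]
   white 178 x [-0.016  0.027] y [0.023 0.048] z [0.027 0.03 ]
side floor plane slope [-0.007  0.027  0.005]
side tan x [-0.068  0.065] y [-0.071  0.063]
   blue 100 x [-0.035  0.023] y [-0.017  0.01 ] z [0.027 0.029]
   white 126 x [-0.035  0.03 ] y [0.004 0.059] z [0.027 0.029]
bin rim [ 0.512   0.333   0.1808  0.1799 15.1957]
```

View pics/v10.png

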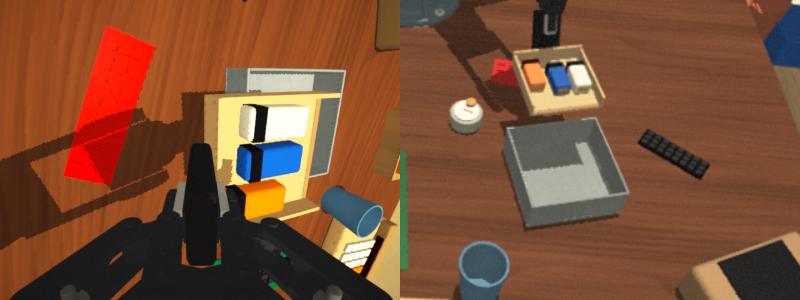

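All packs are still on and the lip is at bin-local −43 mm, centred. I'll lower it and tip it slowly about the lip.

Call:
carry_out([
  [[0,0,-0.006,0,0,0,0],[0,0,-0.018,0,0,0,0],[0,0,-0.03,0,0,0,0],[0,0,-0.04,0,0,0,0],[0,0,-0.045,0,0,0,0]],
])

```text
time_s: 15.37
eef_pos: [0.3322, 0.2868, 0.1178]
eef_rot: [0.105, 0.602, 0.779, 0.137]
wrist_force: [-0.3, -0.1, -5.1]
opening: 0.201
grasp_force: 59.8
```

Call:
carry_out([
  [[0.0007,0.0002,0.003,-0.009,0.034,0,0],[0.002,0.0005,0.0083,-0.0226,0.0843,0,0],[0.004,0.001,0.0136,-0.0362,0.135,0,0],[0.005,0.0014,0.0164,-0.0452,0.1686,0,0],[0.0067,0.0018,0.0191,-0.0542,0.2023,0,0]],
])

```text
time_s: 15.78
eef_pos: [0.3408, 0.2896, 0.1394]
eef_rot: [0.042, 0.61, 0.789, 0.056]
wrist_force: [0.0, 0.0, -4.9]
opening: 0.205
grasp_force: 59.9
```

Call:
carry_out([
  [[0.002,0.0005,0.0034,-0.009,0.0337,0,0],[0.004,0.001,0.0067,-0.0181,0.0674,0,0],[0.006,0.0016,0.01,-0.0271,0.1012,0,0],[0.008,0.0021,0.0134,-0.0362,0.1349,0,0],[0.01,0.0027,0.0168,-0.0452,0.1686,0,0]],
])

```text
time_s: 16.2
eef_pos: [0.3507, 0.2922, 0.1558]
eef_rot: [-0.011, 0.611, 0.791, -0.014]
wrist_force: [0.8, 0.7, -4.3]
opening: 0.203
grasp_force: 59.9
```

Call:
carry_out([
  [[0.0021,0.0006,0.003,-0.0072,0.027,0,0],[0.0043,0.0011,0.006,-0.0145,0.054,0,0],[0.0064,0.0017,0.009,-0.0217,0.0809,0,0],[0.0085,0.0023,0.0118,-0.029,0.1079,0,0],[0.0107,0.0029,0.0146,-0.0362,0.1349,0,0]],
])

```text
time_s: 16.62
eef_pos: [0.3615, 0.2951, 0.1703]
eef_rot: [-0.053, 0.609, 0.788, -0.069]
wrist_force: [0.8, 0.1, -2.3]
opening: 0.206
grasp_force: 60.2
```

Call:
carry_out([
  [[0,0,0,0,0,0,0],[0,0,0,0,0,0,0],[0,0,0,0,0,0,0],[0,0,0,0,0,0,0],[0,0,0,0,0,0,0]],
])

```text
time_s: 17.03
eef_pos: [0.3602, 0.2952, 0.1702]
eef_rot: [-0.052, 0.609, 0.789, -0.069]
wrist_force: [-0.4, -0.6, -3.2]
opening: 0.202
grasp_force: 60.3
```

```bash
cat > packs.py <<'E'
from held import *
def packs(tag):
    for n in('scene','wrist'):
        c=load(n+tag);P=cloud(c);hsv=cv2.cvtColor(c['pixels'],cv2.COLOR_RGB2HSV);H,S,V=[hsv[...,i].astype(int) for i in range(3)]
        b=(P-[.5122,.334,0])@R.from_euler('z',15.1,degrees=True).as_matrix();box=(abs(b[...,0])<.083)&(abs(b[...,1])<.083)&(b[...,2]<.1)
        for nm,m in dict(orange=(H<18)&(S>190)&(V>100),blue=(H>105)&(H<125)&(S>130),white=(S<30)&(V>215)).items():
            m=m&box
            if m.sum()>15: print(n,'in bin',nm,m.sum(),np.percentile(b[m],[3,50,97],axis=0).round(3).tolist())
E
python3 - <<'E'
from packs import *
held(15,tag='11',names=('wrist','scene'));packs('11')
v=np.hstack([cv2.resize(load('wrist11')['pixels'],(400,300)),cv2.resize(load('scene11')['pixels'][130:370,300:620],(400,300))]);cv2.imwrite('pics/v11.png',v[:,:,::-1])
E
```

```text
tcp [0.3602 0.2952 0.1702] grip 60.32007694244385 t 17.0333 tray org nominal [0.4136 0.3094 0.1124] tilt 30.0 lip [0.4699 0.3245 0.0834]
wrist floor plane slope [-0.001  0.002  0.003]
wrist tan x [-0.065  0.063] y [-0.063  0.064]
scene floor plane slope [-0.004  0.     0.005]
scene tan x [-0.065  0.063] y [-0.069  0.061]
scene in bin blue 158 [[0.026, -0.013, 0.027], [0.053, -0.002, 0.044], [0.074, 0.012, 0.057]]
scene in bin white 77 [[0.023, 0.022, 0.025], [0.04, 0.031, 0.036], [0.073, 0.041, 0.057]]
wrist in bin orange 542 [[0.023, -0.044, 0.012], [0.05, -0.019, 0.033], [0.069, -0.018, 0.058]]
wrist in bin blue 617 [[0.021, -0.012, 0.019], [0.04, 0.01, 0.033], [0.059, 0.017, 0.049]]
wrist in bin white 12546 [[-0.062, -0.077, 0.001], [0.026, 0.047, 0.003], [0.077, 0.078, 0.044]]
```

All three packs are in the bin (their points lie within ±0.077 and at z ≤ 0.058), the tray is tilted 30° with its lip 43 mm from the bin centre. I'll raise, level and carry it back.

Call:
carry_out([
  [[0,0,0.006,0,0,0,0],[-0.001,0,0.016,0,0,0,0],[-0.002,0,0.028,0.02,-0.075,0,0],[-0.003,0,0.036,0.047,-0.175,0,0],[-0.003,0,0.04,0.074,-0.275,0,0]],
])

```text
time_s: 17.55
eef_pos: [0.359, 0.2958, 0.2128]
eef_rot: [0.035, 0.61, 0.79, 0.047]
wrist_force: [-0.5, 0.2, -1.8]
opening: 0.203
grasp_force: 60.2
```

Call:
carry_out([
  [[0.003,0,0,0.026,-0.1,0,0],[0.003,0,0,0.05,-0.19,0,0],[0.003,-0.01,0,0.0616,-0.2308,0,0],[0.004,-0.03,0,0.0616,-0.2308,0,0],[0.007,-0.057,0,0.0616,-0.2308,0,0]],
])

```text
time_s: 17.97
eef_pos: [0.3629, 0.2389, 0.2109]
eef_rot: [0.105, 0.6, 0.781, 0.139]
wrist_force: [0.8, -0.9, -2.0]
opening: 0.202
grasp_force: 60.3
```

Call:
carry_out([
  [[0.007,-0.03,-0.005,0,0,0.02,0],[0.014,-0.06,-0.01,0,0,0.04,0],[0.021,-0.09,-0.015,0,0,0.06,0],[0.028,-0.12,-0.02,0,0,0.08,0],[0.035,-0.15,-0.025,0,0,0.1,0]],
])

```text
time_s: 18.38
eef_pos: [0.3996, 0.0869, 0.1863]
eef_rot: [0.1, 0.561, 0.809, 0.144]
wrist_force: [0.3, -0.3, -1.8]
opening: 0.204
grasp_force: 60.3
```

Call:
carry_out([
  [[0.007,-0.032,0,0,0,0.02,0],[0.014,-0.064,0,0,0,0.04,0],[0.021,-0.096,0,0,0,0.06,0],[0.028,-0.128,0,0,0,0.08,0],[0.034,-0.16,0,0,0,0.1,0]],
])

```text
time_s: 18.8
eef_pos: [0.4336, -0.074, 0.1865]
eef_rot: [0.092, 0.521, 0.836, 0.148]
wrist_force: [-0.4, 0.2, -3.1]
opening: 0.206
grasp_force: 60.2
```

Call:
carry_out([
  [[0.003,-0.032,0,0,0,0.02,0],[0.005,-0.064,0,0,0,0.04,0],[0.007,-0.096,0,0,0,0.06,0],[0.008,-0.128,0,0,0,0.079,0],[0.009,-0.16,0,0,0,0.079,0]],
])

```text
time_s: 19.22
eef_pos: [0.4423, -0.234, 0.1862]
eef_rot: [0.086, 0.487, 0.856, 0.151]
wrist_force: [0.4, 0.5, -1.2]
opening: 0.202
grasp_force: 60.3
```

Call:
carry_out([
  [[0,-0.03,0,0,0,0,0],[0,-0.06,0,0,0,0,0],[0,-0.09,0,0,0,0,0],[0,-0.115,0,0,0,0,0],[0,-0.135,0,0,0,0,0]],
])

```text
time_s: 19.63
eef_pos: [0.4422, -0.3695, 0.1863]
eef_rot: [0.086, 0.488, 0.856, 0.151]
wrist_force: [0.2, -0.2, -2.5]
opening: 0.203
grasp_force: 60.2
```

Call:
carry_out([
  [[0.0005,-0.01,0,0,0,0,0],[0.0005,-0.015,0,0,0,0,0],[0.0005,-0.0157,0,0,0,0,0],[0.0005,-0.0157,0,0,0,0,0],[0.0005,-0.0157,0,0,0,0,0]],
])

```text
time_s: 20.05
eef_pos: [0.443, -0.3812, 0.1853]
eef_rot: [0.085, 0.487, 0.856, 0.152]
wrist_force: [0.4, 0.3, -1.7]
opening: 0.209
grasp_force: 60.2
```

```bash
python3 - <<'E'
from packs import *
held(31,tag='12');packs('12')
c=load('scene12');P=cloud(c);V=c['pixels'].max(2);X,Y,Z=[P[...,i] for i in range(3)]
m=(np.hypot(X-.51,Y+.345)<.14)&(V<60)&(abs(Z-.004)<.008);print('mat',rect(P[biggest(m)][:,:2]))
E
```

```text
tcp [ 0.443  -0.3812  0.1853] grip 60.246641635894775 t 20.05 tray org nominal [ 0.5088 -0.3416  0.1628] tilt 0.1 lip [ 0.5646 -0.3081  0.1668]
wrist floor plane slope [-0.002  0.002  0.003]
wrist tan x [-0.066  0.062] y [-0.063  0.064]
scene floor plane slope [0.004 0.001 0.005]
scene tan x [-0.065  0.064] y [-0.066  0.062]
side floor plane slope [-0.004  0.003  0.005]
side tan x [-0.066  0.064] y [-0.067  0.035]
scene in bin orange 20 [[0.036, -0.051, 0.025], [0.048, -0.05, 0.037], [0.071, -0.04, 0.057]]
scene in bin blue 158 [[0.026, -0.013, 0.026], [0.053, -0.002, 0.045], [0.074, 0.011, 0.058]]
scene in bin white 68 [[0.024, 0.021, 0.026], [0.041, 0.031, 0.037], [0.073, 0.041, 0.056]]
mat [ 0.5085 -0.3479  0.1911  0.1618 31.6381]
```

Tray centre (0.509,-0.342), mat (0.510,-0.346), level. I'll lower it, release and withdraw along the bar.

Call:
carry_out([
  [[0.001,-0.003,-0.03,0,0,0,0],[0.001,-0.003,-0.06,0,0,0,0],[0.001,-0.003,-0.09,0,0,0,0],[0.001,-0.003,-0.115,0,0,0,0],[0.001,-0.003,-0.135,0,0,0,0]],
])

```text
time_s: 20.62
eef_pos: [0.4435, -0.384, 0.0481]
eef_rot: [0.084, 0.488, 0.856, 0.152]
wrist_force: [-0.2, 0.7, -1.7]
opening: 0.201
grasp_force: 60.2
```

Call:
carry_out([
  [[0,0,-0.008,0,0,0,0],[0,0,-0.015,0,0,0,0],[0,0,-0.021,0,0,0,0],[0,0,-0.0245,0,0,0,0],[0,0,-0.0245,0,0,0,0]],
])

```text
time_s: 21.03
eef_pos: [0.4441, -0.3858, 0.026]
eef_rot: [0.085, 0.488, 0.856, 0.151]
wrist_force: [-0.1, -0.6, -2.2]
opening: 0.205
grasp_force: 60.2
```

Call:
carry_out([
  [[0,0,0,0,0,0,0.2],[0,0,0,0,0,0,0.4],[0,0,0,0,0,0,0.7],[0,0,0,0,0,0,1],[0,0,0,0,0,0,1]],
])

```text
time_s: 21.45
eef_pos: [0.4442, -0.3859, 0.0263]
eef_rot: [0.086, 0.488, 0.856, 0.151]
wrist_force: [-0.2, -0.2, 0.0]
opening: 0.761
grasp_force: 0.0
```

Call:
carry_out([
  [[0,0,0,0,0,0,1],[-0.006,-0.0035,0.019,0,0,0,1],[-0.014,-0.0085,0.045,0,0,0,1],[-0.024,-0.0145,0.077,0,0,0,1],[-0.034,-0.02,0.11,0,0,0,1]],
])

```text
time_s: 21.87
eef_pos: [0.4092, -0.4048, 0.1362]
eef_rot: [0.084, 0.488, 0.856, 0.152]
wrist_force: [0.7, -1.1, 0.1]
opening: 0.998
grasp_force: 0.0
```

Call:
carry_out([
  [[-0.005,0,0.03,0,0,0,1],[-0.005,0,0.06,0,0,0,1],[-0.005,0,0.08,0,0,0,1],[-0.005,0,0.08,0,0,0,1],[-0.005,0,0.08,0,0,0,1]],
])

```text
time_s: 22.28
eef_pos: [0.4051, -0.4063, 0.2171]
eef_rot: [0.086, 0.487, 0.856, 0.15]
wrist_force: [0.2, -0.6, -1.5]
opening: 1.006
grasp_force: 0.0
```

```bash
python3 - <<'E'
from packs import *
from tray import tray
for n in('scene','wrist','side'):
    c=grab(n,n+'13');print(n);tray(c,31.)
packs('13')
c=load('scene13');P=cloud(c);hsv=cv2.cvtColor(c['pixels'],cv2.COLOR_RGB2HSV);H,S,V=[hsv[...,i].astype(int) for i in range(3)];X,Y,Z=[P[...,i] for i in range(3)]
k=biggest((V<90)&(S<110)&(Z>.005)&(Z<.03)&(np.hypot(X-.61,Y+.007)<.13)); print('kp',rect(P[k][:,:2]))
b=(np.hypot(X-.512,Y-.335)<.14)&(Z>.055)&(Z<.075)&(S<80);print('bin rim',rect(P[b][:,:2]))
o=get_obs();print(o['eef_pos'],o['time_s'],o['wrist_force'])
E
```

```text
scene
tan all [  0.5276  -0.3543   0.3955   0.3033 -82.8211] al [-0.14872874  0.16592779] ac [-0.18931712  0.18527295]
walls [ 0.5095 -0.3504  0.1365  0.1315 30.6205]
handle z 0.05 53 al [-0.0704 -0.0618] ac [-0.0272  0.0198]
handle z 0.06 51 al [-0.0742 -0.0655] ac [-0.0273  0.0184]
handle z 0.07 50 al [-0.076  -0.0694] ac [-0.027   0.0192]
handle z 0.08 47 al [-0.081  -0.0727] ac [-0.0281  0.0188]
handle z 0.085 52 al [-0.0822 -0.0742] ac [-0.0282  0.0189]
handle z 0.09 67 al [-0.0955 -0.0753] ac [-0.0291  0.0185]
ztop 0.09622260237045765
mat [ 0.5095 -0.3464  0.1873  0.1607 31.6934]
wrist
tan all [  0.5148  -0.3521   0.1425   0.1364 -59.7215] al [-0.05569484  0.07396809] ac [-0.06835421  0.06158496]
walls [  0.5097  -0.3486   0.1312   0.1307 -59.3033]
handle z 0.05 34 al [-0.0821 -0.0657] ac [-0.0167  0.0214]
handle z 0.06 40 al [-0.0869 -0.0699] ac [0.0073 0.0216]
handle z 0.07 45 al [-0.09  -0.073] ac [-0.0138  0.0215]
handle z 0.08 44 al [-0.0937 -0.0768] ac [0.0087 0.0217]
handle z 0.085 165 al [-0.0983 -0.0786] ac [-0.0243  0.0215]
handle z 0.09 985 al [-0.0978 -0.0817] ac [-0.0255  0.0205]
ztop 0.09373895790459384
mat [ 0.4235 -0.3448  0.3317  0.2922 39.3662]
side
tan all [  0.4945  -0.3381   0.3893   0.3437 -24.8414] al [-0.17538662  0.16615477] ac [-0.18543493  0.16442405]
walls [ 0.5071 -0.3508  0.1416  0.1309 30.9208]
ztop 0.07965009927161118
mat [ 3.97200e-01 -3.28200e-01  5.90000e-03  1.60000e-03 -7.90172e+01]
scene in bin blue 164 [[0.026, -0.013, 0.026], [0.053, -0.002, 0.045], [0.074, 0.012, 0.057]]
scene in bin white 58 [[0.023, 0.022, 0.024], [0.04, 0.031, 0.036], [0.073, 0.041, 0.057]]
kp [ 6.0910e-01 -5.1000e-03  2.0200e-01  6.2000e-02  8.8932e+00]
bin rim [ 0.5131  0.3329  0.1797  0.1788 14.8972]
[ 0.40449561 -0.40453558  0.21406711] 22.4333 [ 1.18082111  0.1633614  -0.08528892]
```

Everything is in place: the tray is within 5 mm of the mat centre and 1° of square, the packs are in the bin, the keypad is on the felt and the robot is clear.

```bash
python3 -c "
from bench import hand_in; print(hand_in())"
```

```text
the job is handed in; nothing more can be done
None
```

I handed the job in after about 22 s of robot time; by my last camera measurements the keypad lies flat and centred on the felt, all three packs are in the bin and the empty tray stands square on its mat, but the hand-in gave back no verdict, and I viewed 11 pictures, one over the limit of 10.

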